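# Check and reset the grinder's tool rests with the gap gauge

## Task

One of the bench grinder's two tool rests has been left too far from its wheel: take the gap gauge from its pegs and try its blade from above in the gap between rest and wheel, the left-hand wheel first, then the right-hand one. Where the blade will not go in, leave that rest as it is; where it drops in, let the gauge stand there on its foot, push the rest up until it nips the blade against the wheel, and draw the gauge out again. Then hang the gauge back on its own pegs and let go, leaving the other tools and tubes undisturbed.

Things in the scene. Friction and masses are not known exactly. Their poses are not given: they have to be found in the camera images.
- grinder: Grey 150 mm bench grinder, fixed, 290 mm wide, 216 mm high. Origin on the worktop under its middle; x points away from the operator and robot, y to their left. Spindle along y, 125 mm up; stones of radius 75 mm, 20 mm wide, at y = +125 (left-hand) and -125 mm (right-hand). Guards, radius 89 mm, 38 mm wide, leave the front open up to 65 degrees above level. Motor: radius 62 mm, y = -85 to 85 mm.
- gap_left (a point): Point on the foremost face of the left-hand stone, mid-width, level with the tool rest's top (128 mm above the worktop). Axes as the grinder. The gap to be tried lies directly in front of it (-x): 1.5 to 2 mm wide where set right, 7 to 9 mm where the rest is too far.
- gap_right (a point): The same point on the right-hand stone.
- rest_a: Fixed steel yoke bracket that carries one of the two tool rests; at either wheel. Origin on that wheel's foremost face, level with the rest's top; axes as the grinder. No part of it stands above the rest's plate.
- rest_a_edge (a point): Middle of the upper rear edge (at the wheel) of one tool rest, a level bright steel plate 60 mm deep (from here towards -x), 80 mm wide, 8 mm thick. It slides only along the grinder's x (gap 0 to 14 mm) against about 8 N of friction, stays where left, and can be pushed at its front edge. Gap = distance along x from here to the wheel face. Which wheel this rest is at changes.
- rest_b: The like bracket of the other tool rest.
- rest_b_edge (a point): The same point on the other tool rest.
- gauge_grip (a point): Gap gauge, 0.24 kg: centre of its black upright grip, 18 (x) x 26 (y) x 60 mm high. Under the grip a steel foot 35.5 mm (x -20 to +15.5) x 64 (y) x 10 mm; its underside is 40 mm below here. At the foot's rear a steel blade 3 mm thick, 24 mm wide hangs 55 mm down, its back flush with the foot's. z up, x to the blade side: towards the rail board as it hangs, towards the wheel in use.
- gauge_tip (a point): Middle of the lower end of the gauge's blade: 14 mm in x from, and 95 mm below, gauge_grip; same axes. Fully in a gap, the foot stands on the rest and the tip is 55 mm below the rest's top.
- gauge: The whole gap gauge; its origin lies on the underside of the foot, 40 mm below gauge_grip.
- rail: Pine peg rail on two uprights, fixed. Origin on the worktop under the middle of the board's front; pegs stick out level along -x. Board 330 mm long (y), top 235 mm high. Three pairs of pegs at y = -100, 0, 100 mm, each pair holding one tool by its crosspiece, 36 mm off the board; which hangs where changes. Pegs 12 mm thick, 74 mm long, 44 mm apart, tops 211 mm high.
- pliers_head (a point): Centre of the head (60 mm wide, 26 mm high) of the blue wheel weight pliers hanging on one pair of pegs, handles down. Leave alone.
- core_remover_bar (a point): Centre of the 70 mm crossbar of the chrome T-handled valve core remover hanging on one pair of pegs. Leave alone.
- tube_1_mid (a point): Centre of a chrome valve extension tube, 120 mm long, 14 mm thick, lying on the worktop. Leave alone.
- tube_2_mid (a point): Centre of the second, like tube. Leave alone. (A clear bin of wheel weights, 120 x 150 mm and 70 mm high, is fixed on the worktop in front of the rail, nearer the robot.)
Mind the look-alikes: they are no part of the job. Leave any purple or red look-alike of the gauge alone.

How it is judged:
By the outcome, as a careful person would: the job done as asked, in the order asked, and still so for the second after the job is handed in, with the robot touching nothing.
It also fails if it takes over 72 s, if anything falls off the work surface, if the arm or the gripper's body presses on something with over 40 N, if the wrist force passes 120 N, or if a joint passes its speed limit or range.

## Robot

A 6-joint arm with a two-finger parallel gripper is mounted at the origin on the work surface. World frame = base frame: x ahead of the robot, y to its left, z up, the work surface at z = 0. Lengths are in mm, angles in rad, forces in N, time in s.
With the tool pointing down it reaches from about 350 to 875 mm from the base axis. Payload 4.2 kg.
Tool frame: the origin (TCP) lies midway between the tips of the shut fingers; the grasp point (between the pads) lies 19 mm behind it; z points along the fingers, y is the line along which they close (so a half turn about z gives the same grasp; the last joint's range is limited). The gripper opens to 85 mm and grips with 20 to 120 N. Pads are 22 mm wide; open, the fingers measure 114 mm over their backs; the gripper's body (76 mm by 85 mm) begins 54 mm behind the grasp point. The pads swing forward as they close: fully open they stand 13 mm farther back than shut.
Start: joints at [1.487, 0.385, 0.008, 0, -1.194, -0.259], TCP at [210.046, 588.626, 231.312] pointing down, gripper open.
Joint ranges: [-3.14, 3.14], [-1.21, 2.06], [-1.07, 1.41], [-3.16, 2.05], [-2.99, -0.16], [-3.1, 3.1]. Speed limits (rad/s): [2.79, 2.79, 3.14, 3.14, 3.14, 3.14].

## Interface

Orientations are given as a unit quaternion [x, y, z, w].
In Python, from bench import sensors, get_image, camera_params, job_done gives the robot as it stands.
- The arm moves only by the tool servo_tool, never from a script. Its argument "motion" is a list of rows, each an object with "travel": the shift along the tool's x, y, z as a fraction of full scale, a list of three; "rot": the turn, a rotation vector about the tool's x, y, z as a fraction of full scale, a list of three; "hand": the opening, from 0 (shut) to 1 (fully open). In form: [{"travel": [x, y, z], "rot": [wx, wy, wz], "hand": hand}, ...]. A call has 1 to 10 rows; each row shifts and turns the commanded pose from where the row before left it, along the tool's axes as they then stand; what a row does not reach is not made up. Full scale, the value 1, is 25 cm for a shift and 360 degrees for a turn. A row lasts 1/12 s, in which the tool goes at most 41.7 mm and 7.16 degrees, less where a joint would pass 70% of its speed; a pose out of reach is approached as far as the arm can. A call with a number of a shift or a turn outside -1 to 1 is refused whole. A call with a gripper value outside its range is refused whole. The fingers move at their own pace and stop on an object; the grip force is fixed at half the most. Time passes only in rows, so rows that do not move let the fingers close. It gives the time, the measured TCP pose, the force, the opening and the grip force at its end, in the units of the state.
- sensors.read_state(): the state, without advancing time (a new reading comes with each control period).
- get_image(name): name is "scene" or "top"; returns (picture, depth): 384x512x3 uint8, red, green, blue; 384x512 float32, mm along the optical axis (not along the pixel's ray), 0 where there is no reading.
- camera_params(name): a dict with "camera_matrix" (3x3 intrinsics, pixels), "R" (3x3) and "t" (3): a world point X has camera coordinates R X + t. Camera axes: x right, y down, z forward; pixel columns grow to the right and rows downward; lengths in mm; the calibration is good to about 2 mm. A picture is of the moment at which its call begins. camera_params takes no time and is no camera call.
- job_done(): hands the job in; it is judged then, once.
The state is a dict: "clock": time; "joints": joint angles; "joint_vel": joint speeds; "joint_efforts": joint torques, N m; "position": TCP position; "ee_rot": TCP orientation; "contact_force": force on the tool from outside, world axes, zero at the start; "wrist_torque": the same for the moment, N m; "gripper_width": finger opening in mm; "grasp_force": force on a finger pad.
Only numpy, scipy, OpenCV 4.12 (cv2) and the standard library are available. Lean on these libraries where they do the work, as an engineer would, in place of code of your own. Each camera call takes 0.05 s, during which the arm holds its last target. There are 200 camera calls.

## Working session

There is one attempt and no reset: what is moved stays moved. The work goes in short steps, Python scripts to look and compute and a tool call to move; the robot and the scene stay as the last step left them, time stands still between calls to the robot, and variables do not carry over. Pictures are saved under pics/ and viewed, at most 10 in all, crops included, and the job is handed in when it is done.

Besides the shell and the picture viewer there is one more tool, called as name(argument=value, ...) on one line, values as JSON. servo_tool: Moves the arm, as the interface text tells. Its arguments: {"type":"object","properties":{"motion":{"type":"array"}},"required":["motion"]}

```bash
mkdir -p pics; ls; cat > h.py <<'E'
import numpy as np, cv2, json
from bench import sensors, get_image, camera_params, job_done
def grab(n,tag):
    im,d=get_image(n); cv2.imwrite(f'pics/{n}_{tag}.png',im[:,:,::-1]); np.save(f'pics/{n}_{tag}.npy',d); return im,d
def cloud(n,d):
    p=camera_params(n);K=np.array(p['camera_matrix']);R=np.array(p['R']);t=np.array(p['t']).ravel()
    v,u=np.mgrid[:d.shape[0],:d.shape[1]]
    c=np.stack([(u-K[0,2])/K[0,0]*d,(v-K[1,2])/K[1,1]*d,d],-1)
    return (c-t)@R
E
python3 - <<'E'
from h import *
for n in('scene','top'):
    grab(n,'0'); p=camera_params(n); print(n,p)
print(sensors.read_state())
E
```

```text
pics
scene {'camera_matrix': array([[375.21430662,   0.        , 254.21549986],
       [  0.        , 375.21430662, 190.13790941],
       [  0.        ,   0.        ,   1.        ]]), 'R': array([[-0.42713036,  0.90415481,  0.00798342],
       [ 0.77536707,  0.37080356, -0.51118552],
       [-0.46515113, -0.21215277, -0.85943332]]), 't': array([ 370.03943928, -289.52626914, 1582.75228201])}
top {'camera_matrix': array([[470.60191273,   0.        , 255.5699112 ],
       [  0.        , 470.60191273, 192.13551991],
       [  0.        ,   0.        ,   1.        ]]), 'R': array([[ 8.73450462e-02, -9.96177695e-01, -9.18606844e-04],
       [-9.74122359e-01, -8.52181907e-02, -2.09340608e-01],
       [ 2.08462162e-01,  1.91797005e-02, -9.77842352e-01]]), 't': array([-183.81649676,  580.03591387, 1349.04679975])}
{'clock': 0.1, 'joints': array([ 1.48666326e+00,  3.85440192e-01,  6.81870942e-03, -4.04092516e-04,
       -1.19399511e+00, -2.58622640e-01]), 'joint_vel': array([-0.00096911, -0.00366442,  0.0054224 ,  0.00203594,  0.00079021,
       -0.00052833]), 'joint_efforts': array([-2.93508083e-04, -3.93316162e+01,  1.88930172e+01,  4.19796154e+00,
       -2.59810928e-03,  5.97604995e-06]), 'position': array([209.8582338 , 588.18937881, 230.38138395]), 'ee_rot': array([ 9.85337587e-01, -1.70613527e-01, -1.07786213e-04,  9.23036302e-04]), 'contact_force': array([-0.3452768 , -0.4865408 ,  0.24674054]), 'wrist_torque': array([ 0.00022996, -0.01015356,  0.03987746]), 'grasp_force': 0.0, 'gripper_width': 85.25729089404625}
```

View pics/scene_0.png

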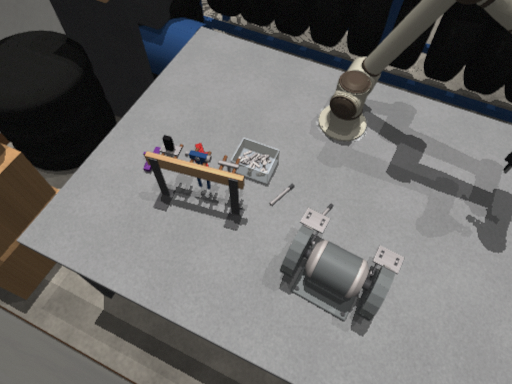

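View pics/top_0.png

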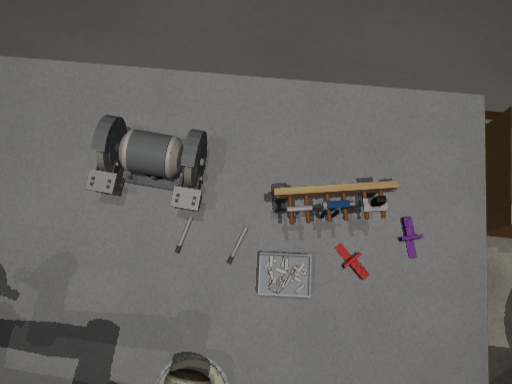

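The arm stands out of view of the tools. The scene view shows the rail at (195,170) and the grinder at (335,270). The top view shows the rail board at (335,188). Three things could be the gauge:
- A black grip on a pale foot, hanging on the right-hand pegs at top (378,203). It fits: black grip, steel foot, on pegs.
- A red look-alike lying at (351,261).
- A purple look-alike lying at (410,237).

Next I'll confirm in an enlarged crop and measure.

```bash
python3 - <<'E'
from h import *
a=cv2.imread('pics/top_0.png')[170:235,265:405]; b=cv2.imread('pics/top_0.png')[105:220,75:215]
cv2.imwrite('pics/c0.png',np.vstack([cv2.resize(a,None,fx=5,fy=5,interpolation=2),cv2.resize(b,(0,0),fx=2.2,fy=2.2,interpolation=2).copy() if 0 else np.zeros((1,700,3),np.uint8)]))
d=np.load('pics/top_0.npy'); im=cv2.imread('pics/top_0.png'); P=cloud('top',d)
hsv=cv2.cvtColor(im,cv2.COLOR_BGR2HSV)
v,u=np.mgrid[:384,:512]
def rect(m,name):
    q=P[m]; r=cv2.minAreaRect(q[:,:2].astype(np.float32)); print(name,len(q),q.mean(0).round(1),[np.round(x,1) for x in r], 'z',np.percentile(q[:,2],[5,50,95]).round(1))
    return r
brd=(abs(P[...,2]-235)<8)&(u>265)&(u<405)&(v>175)&(v<200)&(hsv[...,0]>8)&(hsv[...,0]<25)&(hsv[...,1]>80)
r=rect(brd,'board'); print(cv2.boxPoints(r).round(1))
for nm,(x0,x1,y0,y1) in {'L':(82,125,165,200),'R':(165,208,180,215)}.items():
    m=(abs(P[...,2]-128)<5)&(u>x0)&(u<x1)&(v>y0)&(v<y1)
    r=rect(m,'rest'+nm); print(cv2.boxPoints(r).round(1))
# gauge black grip top
g=(u>360)&(u<392)&(v>188)&(v<222)
for lo,hi in((215,226),(226,245),(245,265),(265,300)):
    m=g&(P[...,2]>lo)&(P[...,2]<hi); 
    if m.sum()>3: print(lo,hi); rect(m,'g')
# motor top / grinder
m=(P[...,2]>120)&(u<215)&(u>90)&(v<190); rect(m,'grinder'); m=(P[...,2]>205)&(u<215)&(u>90)&(v<190); rect(m,'guards top')
t=(u<260)&(v>205)&(v<270)&(P[...,2]>6)&(P[...,2]<40); n,l=cv2.connectedComponents(t.astype(np.uint8))
for k in range(1,n):
    if (l==k).sum()>30: rect(l==k,'tube')
E
```

```text
board 964 [ 586.4 -343.5  234.1] [array([ 587.5, -345.1]), array([ 22.2, 327.5]), np.float64(8.6)] z [229.6 234.2 238. ]
[[ 552.  -184.8]
 [ 601.1 -508.6]
 [ 623.  -505.3]
 [ 573.9 -181.5]]
restL 549 [572.9 310.9 128.3] [array([580.9, 302.1]), array([100.6,  78.5]), np.float64(85.6)] z [124.5 128.5 131.9]
[[537.9 254.9]
 [616.2 248.9]
 [623.9 349.2]
 [545.6 355.2]]
restR 551 [545.6  63.7 127.9] [array([554.7,  62.5]), array([80.5, 79.9]), np.float64(84.6)] z [124.4 127.7 131.9]
[[511.2  26.2]
 [590.7  18.7]
 [598.3  98.8]
 [518.8 106.3]]
215 226
g 227 [ 554.5 -448.   220.5] [array([ 566.6, -458.2]), array([58.5, 80.6]), np.float64(7.9)] z [216.1 220.5 225. ]
226 245
g 54 [ 569.7 -440.2  233.2] [array([ 569.2, -441.5]), array([54.7, 49.5]), np.float64(12.8)] z [226.3 231.6 244. ]
245 265
g 27 [ 551.4 -446.7  255.9] [array([ 551. , -449.7]), array([32. , 15.6]), np.float64(66.0)] z [248.8 257.3 261.8]
265 300
g 91 [ 555.7 -449.8  278.5] [array([ 556.6, -451.7]), array([17.5, 27.3]), np.float64(9.3)] z [268.9 280.1 283.9]
grinder 5310 [648.5 181.7 190.1] [array([580. ,  52.8]), array([630.6, 310.7]), np.float64(63.4)] z [126.6 175.9 214.4]
guards top 861 [633.8 148.  324.6] [array([570.5,  36.4]), array([633.9, 211.8]), np.float64(54.4)] z [ 206.4  212.5 1440.4]
tube 157 [455.1  75.3  12. ] [array([457.3,  75. ]), array([ 14.3, 123.6]), np.float64(74.7)] z [ 6.8 12.  16.8]
tube 164 [434.1 -89.1  12.2] [array([435.4, -89. ]), array([ 15.6, 118.3]), np.float64(68.1)] z [ 6.5 12.3 17.5]
```

View pics/c0.png

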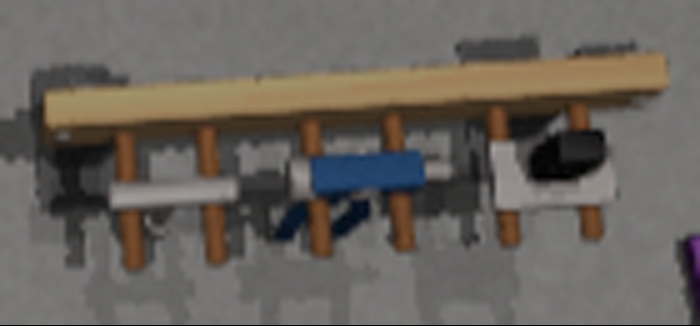

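The crop confirms it: the black grip on the steel foot hangs on the right-hand pegs at (378,203). The pliers are at (338,204) and the core remover at (300,208). The gauge's measured top of 281 mm and its position 36 mm off the board both fit. Next I'll measure the grinder precisely.

```bash
python3 - <<'E'
from h import *
im=cv2.imread('pics/top_0.png'); 
cv2.imwrite('pics/c1.png',cv2.resize(im[110:215,78:213],None,fx=5.5,fy=5.5,interpolation=cv2.INTER_CUBIC))
d=np.load('pics/top_0.npy'); P=cloud('top',d); v,u=np.mgrid[:384,:512]
p=camera_params('top');K=p['camera_matrix'];R=p['R'];t=p['t']
def ray(uv,z):
    c=np.linalg.inv(K)@np.array([*uv,1.]); dr=R.T@c; o=-R.T@t; return o+dr*(z-o[2])/dr[2]
g=cv2.cvtColor(im,cv2.COLOR_BGR2GRAY)
for nm,(x0,x1,y0,y1) in {'L':(80,125,165,200),'R':(165,208,182,215)}.items():
    sub=g[y0:y1,x0:x1]; big=cv2.resize(sub,None,fx=8,fy=8,interpolation=cv2.INTER_CUBIC)
    th=cv2.morphologyEx((big>135).astype(np.uint8),cv2.MORPH_CLOSE,np.ones((25,25)))
    c=max(cv2.findContours(th,0,2)[0],key=cv2.contourArea)
    pts=((c[:,0]+.5)/8-.5+[x0,y0]); W=np.array([ray(q,128)[:2] for q in pts]).astype(np.float32)
    r=cv2.minAreaRect(W); print(nm,r,cv2.boxPoints(r).round(1).tolist())
    # stone points
    th=np.deg2rad(-5.4); ex=np.array([np.cos(th),np.sin(th)]); ey=np.array([-ex[1],ex[0]])
    c0=np.array(r[0]); rel=P[...,:2]-c0; X=rel@ex; Y=rel@ey; Z=P[...,2]
    m=(abs(Y)<7)&(Z>140)&(Z<178)&(X>25)&(X<80)&(u<220)
    f=X[m]+np.sqrt(75**2-(Z[m]-125)**2)-75
    print('stone face X rel plate centre',m.sum(),np.median(f),f.std(), 'z',Z[m].min(),Z[m].max())
E
```

```text
L ((573.4486694335938, 277.0721435546875), (23.05422592163086, 7.871475696563721), 8.616782188415527) [[561.5, 279.20001220703125], [562.5999755859375, 271.5], [585.4000244140625, 274.8999938964844], [584.2999877929688, 282.70001220703125]]
  return _methods._mean(a, axis=axis, dtype=dtype,
  ret = ret.dtype.type(ret / rcount)
  ret = _var(a, axis=axis, dtype=dtype, out=out, ddof=ddof,
  arrmean = um.true_divide(arrmean, div, out=arrmean,
  ret = ret.dtype.type(ret / rcount)
Traceback (most recent call last):
ValueError: zero-size array to reduction operation minimum which has no identity
```

View pics/c1.png

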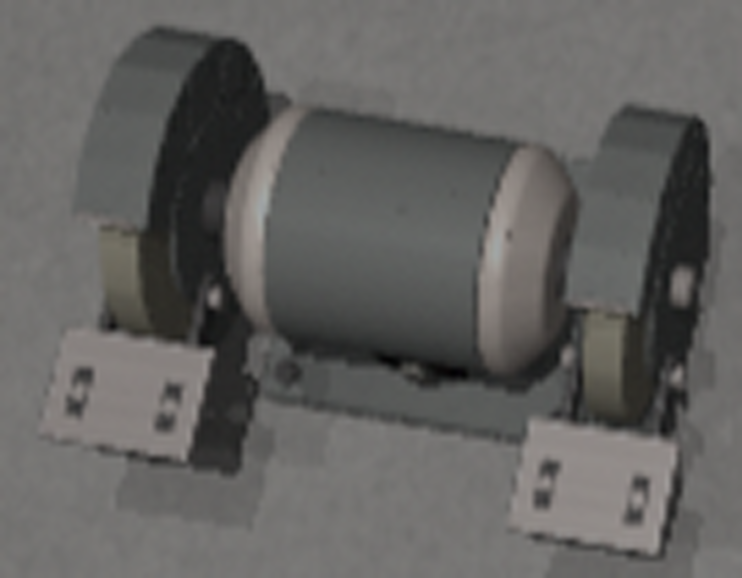

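The crop shows the plates at crop (128,395) and (595,487), with stones meeting them at (135,330) and (612,418). The right-hand one has a darker sliver. I'll re-segment with a better threshold.

```bash
cat > m.py <<'E'
from h import *
im=cv2.imread('pics/top_0.png'); d=np.load('pics/top_0.npy'); P=cloud('top',d); v,u=np.mgrid[:384,:512]
p=camera_params('top');K=p['camera_matrix'];R=p['R'];t=p['t']
def ray(uv,z):
    c=np.linalg.inv(K)@np.array([*uv,1.]); dr=R.T@c; o=-R.T@t; return o+dr*(z-o[2])/dr[2]
if __name__=='__main__':
  g=im[...,2].copy()
  for nm,(x0,x1,y0,y1) in {'L':(83,120,166,197),'R':(168,206,183,213)}.items():
    sub=g[y0:y1,x0:x1]; big=cv2.resize(sub,None,fx=8,fy=8,interpolation=cv2.INTER_CUBIC)
    T,th=cv2.threshold(big,0,1,cv2.THRESH_OTSU); th=cv2.morphologyEx(th,cv2.MORPH_OPEN,np.ones((41,41)))
    c=max(cv2.findContours(th,0,2)[0],key=cv2.contourArea); 
    pts=((c[:,0]+.5)/8-.5+[x0,y0]); W=np.array([ray(q,128)[:2] for q in pts]).astype(np.float32)
    r=cv2.minAreaRect(W); print(nm,T,sub.max(),r,cv2.boxPoints(r).round(1).tolist())
    th=np.deg2rad(-5.4); ex=np.array([np.cos(th),np.sin(th)]); ey=np.array([-ex[1],ex[0]])
    c0=np.array(r[0]); rel=P[...,:2]-c0; X=rel@ex; Y=rel@ey; Z=P[...,2]
    m=(abs(Y)<7)&(Z>138)&(Z<180)&(X>20)&(X<80)
    f=X[m]+np.sqrt(np.maximum(75**2-(Z[m]-125)**2,0))-75
    if m.sum():print('stone face rel plate centre',m.sum(),np.median(f).round(2),f.std().round(2))
  # stone contours: hue yellowish
  hsv=cv2.cvtColor(im,cv2.COLOR_BGR2HSV); print(hsv[155,102],hsv[175,190],im[155,102],im[180,187],im[183,95],im[200,187])
E
python3 m.py
```

```text
L 89.0 142 ((573.191650390625, 318.32720947265625), (91.0060043334961, 97.3130874633789), 5.000141143798828) [[523.5999755859375, 362.79998779296875], [532.0999755859375, 265.8999938964844], [622.7999877929688, 273.79998779296875], [614.2999877929688, 370.79998779296875]]
stone face rel plate centre 47 32.98 2.67
R 108.0 151 ((546.0015258789062, 63.85363006591797), (79.57935333251953, 61.037715911865234), 85.6605224609375) [[512.5999755859375, 26.5], [573.4000244140625, 21.899999618530273], [579.4000244140625, 101.19999694824219], [518.5999755859375, 105.80000305175781]]
stone face rel plate centre 55 37.22 2.38
[ 24  33 115] [ 24  35 109] [100 112 115] [74 84 86] [125 127 132] [137 140 145]
```

```bash
sed -i 's/T,th=cv2.threshold(big,0,1,cv2.THRESH_OTSU)/T=118.;th=(big>118).astype(np.uint8)/; s/np.ones((41,41))/np.ones((25,25))/; s/(-5.4)/(-4.6)/' m.py; sed -i 's/th=cv2.morphologyEx(th,/th=cv2.morphologyEx(cv2.morphologyEx(th,cv2.MORPH_CLOSE,np.ones((31,31))),/' m.py; python3 m.py
```

```text
L 118.0 142 ((568.023193359375, 317.4700927734375), (80.5592269897461, 95.18685913085938), 5.0001020431518555) [[523.7000122070312, 361.3999938964844], [532.0, 266.5], [612.2999877929688, 273.6000061035156], [604.0, 368.3999938964844]]
stone face rel plate centre 50 37.84 2.59
R 118.0 151 ((541.2753295898438, 67.9330062866211), (76.07872009277344, 93.67333984375), 5.001986026763916) [[499.29998779296875, 111.30000305175781], [507.5, 18.0], [583.2999877929688, 24.600000381469727], [575.0999755859375, 117.9000015258789]]
stone face rel plate centre 50 42.09 2.24
[ 24  33 115] [ 24  35 109] [100 112 115] [74 84 86] [125 127 132] [137 140 145]
```

```bash
cat > m2.py <<'E'
from m import *
g=im[...,2]; ex=None
zok=cv2.dilate((abs(P[...,2]-128)<8).astype(np.uint8),np.ones((3,3)))
for T in (105,112,118):
  for nm,(x0,x1,y0,y1) in {'L':(83,120,166,197),'R':(165,208,183,215)}.items():
    sub=(g*zok)[y0:y1,x0:x1].astype(np.uint8)
    big=cv2.resize(g[y0:y1,x0:x1],None,fx=8,fy=8,interpolation=cv2.INTER_CUBIC)
    zb=cv2.resize(zok[y0:y1,x0:x1],None,fx=8,fy=8,interpolation=0)
    th=cv2.morphologyEx(((big>T)&(zb>0)).astype(np.uint8),cv2.MORPH_OPEN,np.ones((25,25)))
    c=cv2.convexHull(max(cv2.findContours(th,0,2)[0],key=cv2.contourArea))
    W=np.array([ray(q,128)[:2] for q in ((c[:,0]+.5)/8-.5+[x0,y0])]).astype(np.float32)
    r=cv2.minAreaRect(W); print(T,nm,np.round(r[0],1),np.round(r[1],1),round(r[2],2))
E
python3 m2.py
```

```text
105 L [573.1 314.4] [84.5 67.6] 85.51
105 R [545.7  65.8] [84.4 62.2] 85.26
112 L [574.6 314.4] [83.9 63. ] 84.78
112 R [546.   64.7] [81.9 60.7] 85.36
118 L [574.4 313.2] [81.1 61. ] 84.78
118 R [546.1  64.5] [81.  59.8] 85.25
```

Measurements are consistent with the sizes given:
- The plates are about 81 x 61 mm, 250 mm apart, with yaw about -5°.
- The left plate is about 6.5 mm further in, so the right gap should be the wide one.
- The gauge is at (556,-451), yaw 8.6°.

I'll start towards the gauge.

servo_tool(motion=[{"travel":[0,0,-0.11],"rot":[0,0,-0.0196],"hand":1},{"travel":[0,0,-0.11],"rot":[0,0,-0.0196],"hand":1},{"travel":[0,0,-0.11],"rot":[0,0,-0.0196],"hand":1},{"travel":[0,0,-0.11],"rot":[0,0,-0.0196],"hand":1},{"travel":[0.0277,0.16,0],"rot":[0,0,0],"hand":1},{"travel":[0.0277,0.16,0],"rot":[0,0,0],"hand":1},{"travel":[0.0277,0.16,0],"rot":[0,0,0],"hand":1},{"travel":[0.0277,0.16,0],"rot":[0,0,0],"hand":1},{"travel":[0.0277,0.16,0],"rot":[0,0,0],"hand":1},{"travel":[0.0277,0.16,0],"rot":[0,0,0],"hand":1}])

```text
clock: 0.93
position: [287.0, 355.3, 340.9]
ee_rot: [0.997, 0.075, -0.0, 0.0]
contact_force: [0.7, -0.7, 0.4]
gripper_width: 85.2
grasp_force: 0.0
```

```bash
cat > go.py <<'E'
# usage: go.py x y z yawdeg : prints remaining deltas in tool axes (fractions)
import sys; from h import *; from scipy.spatial.transform import Rotation as Ro
s=sensors.read_state(); R=Ro.from_quat(s['ee_rot']); M=R.as_matrix()
yaw=np.degrees(np.arctan2(M[1,0],M[0,0]))
print('t',round(s['clock'],2),'pos',s['position'].round(1),'yaw',round(yaw,2),'tilt',(np.degrees(np.arccos(-M[2,2]))).round(2),'j',s['joints'].round(2),'F',s['contact_force'].round(1),'w',round(s['gripper_width'],1),'g',round(s['grasp_force'],1))
if len(sys.argv)>4:
    x,y,z,w=map(float,sys.argv[1:5]); tgt=Ro.from_matrix(np.array([[np.cos(np.radians(w)),np.sin(np.radians(w)),0],[np.sin(np.radians(w)),-np.cos(np.radians(w)),0],[0,0,-1]]).reshape(3,3))
    d=np.array([x,y,z])-s['position']; Mt=tgt.as_matrix()
    print('travel now-axes',(M.T@d/250).round(4),'target-axes',(Mt.T@d/250).round(4),'rot',((R.inv()*tgt).as_rotvec()/(2*np.pi)).round(4),'mm',np.linalg.norm(d).round(1))
E
python3 go.py 556 -451 330 8.6
```

```text
t 0.93 pos [287.  355.3 340.9] yaw 8.61 tilt 0.04 j [ 1.25  0.03 -0.18 -0.   -1.36  0.47] F [ 0.7 -0.7  0.4] w 85.2 g 0.0
travel now-axes [0.5809 3.3499 0.0452] target-axes [0.5817 3.3498 0.0436] rot [0.0001 0.0001 0.    ] mm 850.1
```

servo_tool(motion=[{"travel":[0.0277,0.16,0],"rot":[0,0,0],"hand":1},{"travel":[0.0277,0.16,0],"rot":[0,0,0],"hand":1},{"travel":[0.0277,0.16,0],"rot":[0,0,0],"hand":1},{"travel":[0.0277,0.16,0],"rot":[0,0,0],"hand":1},{"travel":[0.0277,0.16,0],"rot":[0,0,0],"hand":1},{"travel":[0.0277,0.16,0],"rot":[0,0,0],"hand":1},{"travel":[0.0277,0.16,0],"rot":[0,0,0],"hand":1},{"travel":[0.0277,0.16,0],"rot":[0,0,0],"hand":1},{"travel":[0.0277,0.16,0],"rot":[0,0,0],"hand":1},{"travel":[0.0277,0.16,0],"rot":[0,0,0],"hand":1}])

```text
clock: 1.77
position: [414.9, -29.8, 341.3]
ee_rot: [0.997, 0.075, 0.0, -0.0]
contact_force: [1.3, 1.3, 0.1]
gripper_width: 85.2
grasp_force: 0.0
```

servo_tool(motion=[{"travel":[0.0277,0.16,0],"rot":[0,0,0],"hand":1},{"travel":[0.0277,0.16,0],"rot":[0,0,0],"hand":1},{"travel":[0.0277,0.16,0],"rot":[0,0,0],"hand":1},{"travel":[0.0277,0.16,0],"rot":[0,0,0],"hand":1},{"travel":[0.0277,0.16,0],"rot":[0,0,0],"hand":1},{"travel":[0.0277,0.16,0],"rot":[0,0,0],"hand":1},{"travel":[0.0277,0.16,0],"rot":[0,0,0],"hand":1},{"travel":[0.0277,0.16,0],"rot":[0,0,0],"hand":1},{"travel":[0.0277,0.12,0],"rot":[0,0,0],"hand":1},{"travel":[0,0,0],"rot":[0,0,0],"hand":1}])

```text
clock: 2.6
position: [529.7, -369.0, 337.5]
ee_rot: [0.997, 0.072, -0.002, -0.001]
contact_force: [0.7, -0.2, -1.2]
gripper_width: 85.4
grasp_force: 0.0
```

```bash
python3 go.py 556 -451 255 8.6; python3 go.py 556 -451 248 8.6
```

```text
t 2.6 pos [ 529.7 -369.   337.5] yaw 8.3 tilt 0.25 j [-0.36  0.38  0.26  0.   -1.45  2.07] F [ 0.7 -0.2 -1.2] w 85.4 g 0.0
travel now-axes [0.058  0.3404 0.3293] target-axes [0.0549 0.3401 0.3301] rot [-0.0003  0.0006 -0.0008] mm 119.3
t 2.6 pos [ 529.7 -369.   337.5] yaw 8.3 tilt 0.25 j [-0.36  0.38  0.26  0.   -1.45  2.07] F [ 0.7 -0.2 -1.2] w 85.4 g 0.0
travel now-axes [0.0581 0.3404 0.3573] target-axes [0.0549 0.3401 0.3581] rot [-0.0003  0.0006 -0.0008] mm 124.2
```

servo_tool(motion=[{"travel":[0.02,0.12,0],"rot":[0,0,-0.0008],"hand":1},{"travel":[0.02,0.12,0],"rot":[0,0,0],"hand":1},{"travel":[0.016,0.08,0],"rot":[0,0,0],"hand":1},{"travel":[0,0,0],"rot":[0,0,0],"hand":1},{"travel":[0,0,0],"rot":[0,0,0],"hand":1},{"travel":[0,0,0],"rot":[0,0,0],"hand":1}])

```text
clock: 3.1
position: [554.8, -440.7, 340.9]
ee_rot: [0.997, 0.077, -0.0, -0.0]
contact_force: [-0.1, -0.2, 0.5]
gripper_width: 85.3
grasp_force: 0.0
```

```bash
python3 go.py 556 -451 242 8.6
```

```text
t 3.1 pos [ 554.8 -440.7  340.9] yaw 8.89 tilt 0.06 j [-0.44  0.5   0.45 -0.   -1.53  2.17] F [-0.1 -0.2  0.5] w 85.3 g 0.0
travel now-axes [-0.0014  0.0417  0.3957] target-axes [-0.0015  0.0414  0.3958] rot [-0.0001  0.0001  0.0008] mm 99.5
```

servo_tool(motion=[{"travel":[0,0.0415,0],"rot":[0,0,0.0008],"hand":1},{"travel":[0,0,0],"rot":[0,0,0],"hand":1},{"travel":[0,0,0.08],"rot":[0,0,0],"hand":1},{"travel":[0,0,0.08],"rot":[0,0,0],"hand":1},{"travel":[0,0,0.08],"rot":[0,0,0],"hand":1},{"travel":[0,0,0.08],"rot":[0,0,0],"hand":1},{"travel":[0,0,0.075],"rot":[0,0,0],"hand":1},{"travel":[0,0,0],"rot":[0,0,0],"hand":1},{"travel":[0,0,0],"rot":[0,0,0],"hand":1},{"travel":[0,0,0],"rot":[0,0,0],"hand":1}])

```text
clock: 3.93
position: [557.2, -451.5, 244.7]
ee_rot: [0.997, 0.075, 0.001, 0.001]
contact_force: [-0.8, 0.0, 0.3]
gripper_width: 85.5
grasp_force: 0.0
```

```bash
python3 go.py 556 -451 242 8.6; python3 -c "
from h import *
im,d=grab('top','1'); im2,d2=grab('scene','1')
a=cv2.resize(im[160:240,330:430],None,fx=4,fy=4,interpolation=2); b=cv2.resize(im2[120:200,130:230],None,fx=4,fy=4,interpolation=2)
cv2.imwrite('pics/c2.png',np.hstack([a,b])[:,:,::-1])"
```

```text
t 3.93 pos [ 557.2 -451.5  244.7] yaw 8.64 tilt 0.16 j [-0.46  0.54  0.29  0.   -1.32  2.18] F [-0.8  0.   0.3] w 85.5 g 0.0
travel now-axes [-0.0043 -0.0027  0.0107] target-axes [-0.0043 -0.0027  0.0107] rot [ 0.0004 -0.0003  0.0001] mm 3.0
```

View pics/c2.png

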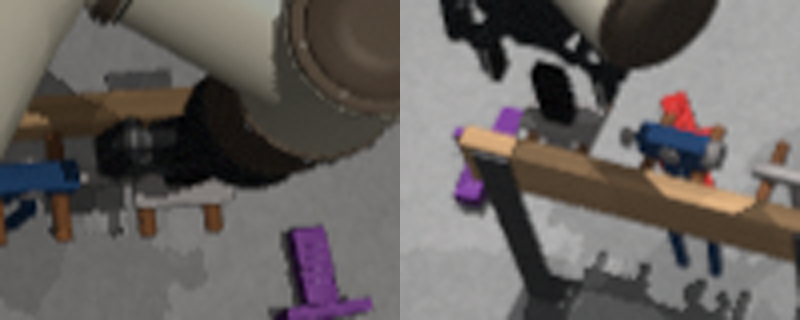

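The right half shows the black grip at (553,88) standing between the open fingers, clear of the pliers. I'll close.

servo_tool(motion=[{"travel":[-0.004,-0.002,0.01],"rot":[0,0,0],"hand":0.7},{"travel":[0,0,0],"rot":[0,0,0],"hand":0.5},{"travel":[0,0,0],"rot":[0,0,0],"hand":0.35},{"travel":[0,0,0],"rot":[0,0,0],"hand":0.2},{"travel":[0,0,0],"rot":[0,0,0],"hand":0},{"travel":[0,0,0],"rot":[0,0,0],"hand":0},{"travel":[0,0,0],"rot":[0,0,0],"hand":0},{"travel":[0,0,0],"rot":[0,0,0],"hand":0}])

```text
clock: 4.7
position: [555.7, -451.6, 240.5]
ee_rot: [0.997, 0.075, 0.0, 0.0]
contact_force: [-0.2, 0.1, 0.4]
gripper_width: 25.4
grasp_force: 60.0
```

```bash
python3 go.py
```

```text
t 4.7 pos [ 555.7 -451.6  240.5] yaw 8.58 tilt 0.06 j [-0.46  0.54  0.28  0.   -1.31  2.18] F [-0.2  0.1  0.4] w 25.4 g 60.0
```

servo_tool(motion=[{"travel":[0,0,-0.03],"rot":[0,0,0],"hand":0},{"travel":[0,0,-0.05],"rot":[0,0,0],"hand":0},{"travel":[0,0,-0.08],"rot":[0,0,0],"hand":0},{"travel":[0,0,-0.1],"rot":[0,0,0],"hand":0},{"travel":[0,0,-0.1],"rot":[0,0,0],"hand":0},{"travel":[0,0,-0.04],"rot":[0,0,0],"hand":0},{"travel":[-0.08,0,0],"rot":[0,0,0],"hand":0},{"travel":[-0.1,0,0],"rot":[0,0,0],"hand":0},{"travel":[-0.1,0,0],"rot":[0,0,0],"hand":0},{"travel":[-0.06,0,0],"rot":[0,0,0],"hand":0}])

```text
clock: 5.53
position: [469.2, -463.5, 339.0]
ee_rot: [0.997, 0.074, -0.001, -0.001]
contact_force: [-0.7, -0.3, -1.3]
gripper_width: 25.2
grasp_force: 59.8
```

```bash
python3 go.py 500 200 310 -5
```

```text
t 5.53 pos [ 469.2 -463.5  339. ] yaw 8.54 tilt 0.2 j [-0.54  0.4   0.3  -0.   -1.47  2.25] F [-0.7 -0.3 -1.3] w 25.2 g 59.8
travel now-axes [ 0.5164 -2.6058  0.1221] target-axes [-0.1084 -2.6546  0.1158] rot [-0.0004  0.0004  0.0376] mm 664.8
```

servo_tool(motion=[{"travel":[0,0,0],"rot":[0,0,0.0188],"hand":0},{"travel":[0,0,0],"rot":[0,0,0.0188],"hand":0},{"travel":[0,-0.08,0],"rot":[0,0,0],"hand":0},{"travel":[0,-0.15,0],"rot":[0,0,0],"hand":0},{"travel":[0,-0.15,0],"rot":[0,0,0],"hand":0},{"travel":[0,-0.15,0],"rot":[0,0,0],"hand":0},{"travel":[0,-0.15,0],"rot":[0,0,0],"hand":0},{"travel":[0,-0.15,0],"rot":[0,0,0],"hand":0},{"travel":[0,-0.15,0],"rot":[0,0,0],"hand":0},{"travel":[0,-0.15,0],"rot":[0,0,0],"hand":0}])

```text
clock: 6.37
position: [495.0, -180.4, 339.0]
ee_rot: [0.999, -0.043, -0.001, -0.001]
contact_force: [0.7, 0.2, -2.9]
gripper_width: 25.5
grasp_force: 60.1
```

servo_tool(motion=[{"travel":[0,-0.15,0.015],"rot":[0,0,0],"hand":0},{"travel":[0,-0.15,0.015],"rot":[0,0,0],"hand":0},{"travel":[0,-0.15,0.015],"rot":[0,0,0],"hand":0},{"travel":[0,-0.15,0.015],"rot":[0,0,0],"hand":0},{"travel":[0,-0.15,0.015],"rot":[0,0,0],"hand":0},{"travel":[0,-0.15,0.015],"rot":[0,0,0],"hand":0},{"travel":[0,-0.15,0.015],"rot":[0,0,0],"hand":0},{"travel":[0,-0.15,0.015],"rot":[0,0,0],"hand":0},{"travel":[0,-0.15,0.015],"rot":[0,0,0],"hand":0},{"travel":[0,-0.1,0.015],"rot":[0,0,0],"hand":0}])

```text
clock: 7.2
position: [526.3, 181.7, 301.1]
ee_rot: [0.999, -0.042, -0.001, -0.0]
contact_force: [0.7, -0.3, -2.9]
gripper_width: 25.1
grasp_force: 60.1
```

```bash
python3 go.py 531 317 270 -5
```

```text
t 7.2 pos [526.3 181.7 301.1] yaw -4.85 tilt 0.12 j [ 0.62  0.23 -0.04 -0.   -1.3   0.86] F [ 0.7 -0.3 -2.9] w 25.1 g 60.1
travel now-axes [-0.0269 -0.5408  0.1244] target-axes [-0.0286 -0.5408  0.1243] rot [-0.      0.0003  0.0004] mm 138.9
```

servo_tool(motion=[{"travel":[-0.005,-0.13,0.03],"rot":[0,0,0.0004],"hand":0},{"travel":[-0.005,-0.13,0.03],"rot":[0,0,0],"hand":0},{"travel":[-0.005,-0.12,0.03],"rot":[0,0,0],"hand":0},{"travel":[-0.005,-0.08,0.02],"rot":[0,0,0],"hand":0},{"travel":[0,-0.04,0],"rot":[0,0,0],"hand":0},{"travel":[0,0,0],"rot":[0,0,0],"hand":0},{"travel":[0,0,0],"rot":[0,0,0],"hand":0},{"travel":[0,0,0],"rot":[0,0,0],"hand":0}])

```text
clock: 7.87
position: [533.3, 302.4, 275.5]
ee_rot: [0.999, -0.045, 0.0, 0.0]
contact_force: [0.1, 0.3, -2.3]
gripper_width: 25.3
grasp_force: 60.2
```

```bash
python3 go.py 591.3 311.8 232 -5
```

```text
t 7.87 pos [533.3 302.4 275.5] yaw -5.16 tilt 0.01 j [ 0.78  0.34  0.05  0.   -1.28  0.7 ] F [ 0.1  0.3 -2.3] w 25.3 g 60.2
travel now-axes [ 0.2277 -0.0582  0.1741] target-axes [ 0.2278 -0.0576  0.1741] rot [ 0.     -0.     -0.0004] mm 73.1
```

servo_tool(motion=[{"travel":[0.06,-0.02,0],"rot":[0,0,0],"hand":0},{"travel":[0.06,-0.02,0.03],"rot":[0,0,0],"hand":0},{"travel":[0.06,-0.018,0.05],"rot":[0,0,0],"hand":0},{"travel":[0.048,0,0.05],"rot":[0,0,-0.0004],"hand":0},{"travel":[0,0,0.044],"rot":[0,0,0],"hand":0},{"travel":[0,0,0],"rot":[0,0,0],"hand":0},{"travel":[0,0,0],"rot":[0,0,0],"hand":0},{"travel":[0,0,0],"rot":[0,0,0],"hand":0}])

```text
clock: 8.53
position: [591.3, 312.6, 232.2]
ee_rot: [0.999, -0.043, 0.001, -0.0]
contact_force: [-0.2, 0.5, -2.0]
gripper_width: 25.5
grasp_force: 60.0
```

```bash
python3 go.py 591.3 311.8 214 -5; python3 -c "
from h import *
im,d=grab('top','2'); im2,d2=grab('scene','2')
a=cv2.resize(im[140:215,80:180],None,fx=4,fy=4,interpolation=2); b=cv2.resize(im2[215:290,350:450],None,fx=4,fy=4,interpolation=2)
cv2.imwrite('pics/c3.png',np.hstack([a,b])[:,:,::-1])"
```

```text
t 8.53 pos [591.3 312.6 232.2] yaw -4.95 tilt 0.06 j [ 0.73  0.46  0.13  0.   -1.24  0.76] F [-0.2  0.5 -2. ] w 25.5 g 60.0
travel now-axes [0.0002 0.0032 0.0727] target-axes [0.0003 0.0032 0.0727] rot [-0.     -0.0002  0.0001] mm 18.2
```

View pics/c3.png

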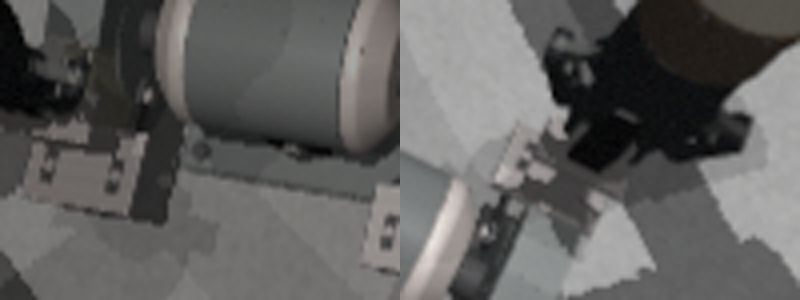

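The gauge is held over the left rest: the left half shows its foot at (65,130) in front of the stone, and the right half shows it in the gripper at (600,145). I'll lower it and feel for contact.

servo_tool(motion=[{"travel":[0,0.003,0.03],"rot":[0,0,0],"hand":0},{"travel":[0,0,0.03],"rot":[0,0,0],"hand":0},{"travel":[0,0,0],"rot":[0,0,0],"hand":0},{"travel":[0,0,0.006],"rot":[0,0,0],"hand":0},{"travel":[0,0,0.006],"rot":[0,0,0],"hand":0},{"travel":[0,0,0.006],"rot":[0,0,0],"hand":0},{"travel":[0,0,0],"rot":[0,0,0],"hand":0}])

```text
clock: 9.22
position: [589.4, 312.2, 212.5]
ee_rot: [0.999, -0.043, -0.002, 0.0]
contact_force: [-6.2, -0.0, 0.1]
gripper_width: 25.6
grasp_force: 60.9
```

servo_tool(motion=[{"travel":[0,0,0.006],"rot":[0,0,0],"hand":0},{"travel":[0,0,0],"rot":[0,0,0],"hand":0}])

```text
clock: 9.38
position: [589.9, 312.1, 212.5]
ee_rot: [0.999, -0.043, -0.001, 0.0]
contact_force: [-7.0, -0.4, 5.3]
gripper_width: 25.3
grasp_force: 61.2
```

At TCP z 212.5 the tip is at 128, the plate's height. The blade bears on both the wheel (Fx -6 N) and the plate, so it doesn't go in. I'll try once more 1 mm further back, then lift.

servo_tool(motion=[{"travel":[-0.006,0,-0.016],"rot":[0,0,0],"hand":0},{"travel":[0,0,0],"rot":[0,0,0],"hand":0},{"travel":[0,0,0.008],"rot":[0,0,0],"hand":0},{"travel":[0,0,0.01],"rot":[0,0,0],"hand":0},{"travel":[0,0,0.006],"rot":[0,0,0],"hand":0},{"travel":[0,0,0],"rot":[0,0,0],"hand":0}])

```text
clock: 9.88
position: [589.7, 312.5, 212.3]
ee_rot: [0.999, -0.043, 0.001, -0.0]
contact_force: [-7.2, 0.0, 11.6]
gripper_width: 25.2
grasp_force: 62.0
```

Still blocked at 11.6 N, so the left rest is set right and stays as it is. Now the right-hand wheel.

servo_tool(motion=[{"travel":[0,0,-0.04],"rot":[0,0,0],"hand":0},{"travel":[-0.04,0,-0.06],"rot":[0,0,0],"hand":0},{"travel":[-0.06,0.06,0],"rot":[0,0,0],"hand":0},{"travel":[-0.06,0.14,0],"rot":[0,0,0],"hand":0},{"travel":[0,0.15,0],"rot":[0,0,0],"hand":0},{"travel":[0,0.15,0],"rot":[0,0,0],"hand":0},{"travel":[0,0.15,0],"rot":[0,0,0],"hand":0},{"travel":[0,0.15,0],"rot":[0,0,0],"hand":0},{"travel":[0,0.14,0],"rot":[0,0,0],"hand":0},{"travel":[0,0.06,0],"rot":[0,0,0],"hand":0}])

```text
clock: 10.72
position: [527.6, 63.2, 234.6]
ee_rot: [0.999, -0.044, 0.001, 0.0]
contact_force: [0.6, -0.4, -3.3]
gripper_width: 25.6
grasp_force: 60.3
```

servo_tool(motion=[{"travel":[0,0,0],"rot":[0,0,0],"hand":0},{"travel":[0,0,0],"rot":[0,0,0],"hand":0}])

```text
clock: 10.88
position: [528.7, 66.0, 234.4]
ee_rot: [0.999, -0.044, 0.001, -0.0]
contact_force: [-1.0, 0.4, -2.7]
gripper_width: 25.5
grasp_force: 60.3
```

```bash
python3 go.py 565.4 63.1 220 -5
```

```text
t 10.88 pos [528.7  66.  234.4] yaw -5.06 tilt 0.15 j [ 0.43  0.22 -0.21  0.   -1.13  1.05] F [-1.   0.4 -2.7] w 25.5 g 60.3
travel now-axes [ 0.147  -0.0014  0.058 ] target-axes [ 0.1472 -0.0013  0.0577] rot [-0.0001 -0.0004 -0.0002] mm 39.5
```

servo_tool(motion=[{"travel":[0.06,0,0],"rot":[0,0,0],"hand":0},{"travel":[0.06,0,0.03],"rot":[0,0,0],"hand":0},{"travel":[0.027,0,0.028],"rot":[0,0,0],"hand":0},{"travel":[0,0,0],"rot":[0,0,0],"hand":0},{"travel":[0,0,0],"rot":[0,0,0],"hand":0},{"travel":[0,0,0],"rot":[0,0,0],"hand":0}])

```text
clock: 11.38
position: [564.5, 64.0, 218.9]
ee_rot: [0.999, -0.043, -0.0, 0.0]
contact_force: [-0.2, -0.6, -3.3]
gripper_width: 25.1
grasp_force: 60.3
```

```bash
python3 go.py 565.4 63.1 210 -5
```

```text
t 11.38 pos [564.5  64.  218.9] yaw -4.91 tilt 0.04 j [ 0.4   0.3  -0.15  0.   -1.12  1.09] F [-0.2 -0.6 -3.3] w 25.1 g 60.3
travel now-axes [0.004  0.0033 0.0358] target-axes [0.004  0.0033 0.0358] rot [0.0001 0.0001 0.0003] mm 9.0
```

Creep down through the plate's level.

servo_tool(motion=[{"travel":[0.0035,0.002,0.01],"rot":[0,0,0],"hand":0},{"travel":[0,0,0.008],"rot":[0,0,0],"hand":0},{"travel":[0,0,0.008],"rot":[0,0,0],"hand":0},{"travel":[0,0,0.008],"rot":[0,0,0],"hand":0},{"travel":[0,0,0.006],"rot":[0,0,0],"hand":0},{"travel":[0,0,0],"rot":[0,0,0],"hand":0}])

```text
clock: 11.88
position: [565.4, 62.8, 208.6]
ee_rot: [0.999, -0.043, -0.0, 0.0]
contact_force: [-0.1, -0.4, -2.8]
gripper_width: 25.4
grasp_force: 60.3
```

The blade has dropped in, with its tip at 124 mm and no force. I'll lower it onto its foot.

servo_tool(motion=[{"travel":[0,0,0.03],"rot":[0,0,0],"hand":0},{"travel":[0,0,0.04],"rot":[0,0,0],"hand":0},{"travel":[0,0,0.04],"rot":[0,0,0],"hand":0},{"travel":[0,0,0.04],"rot":[0,0,0],"hand":0},{"travel":[0,0,0.03],"rot":[0,0,0],"hand":0},{"travel":[0,0,0.012],"rot":[0,0,0],"hand":0},{"travel":[0,0,0],"rot":[0,0,0],"hand":0},{"travel":[0,0,0.006],"rot":[0,0,0],"hand":0},{"travel":[0,0,0],"rot":[0,0,0],"hand":0}])

```text
clock: 12.63
position: [566.0, 63.1, 159.8]
ee_rot: [0.999, -0.043, 0.0, -0.0]
contact_force: [1.0, -0.2, -3.0]
gripper_width: 25.1
grasp_force: 60.3
```

servo_tool(motion=[{"travel":[0,0,0.006],"rot":[0,0,0],"hand":0},{"travel":[0,0,0.004],"rot":[0,0,0],"hand":0},{"travel":[0,0,0],"rot":[0,0,0],"hand":0}])

```text
clock: 12.88
position: [566.0, 63.1, 157.5]
ee_rot: [0.999, -0.043, 0.0, -0.0]
contact_force: [1.1, 0.4, -2.2]
gripper_width: 25.1
grasp_force: 60.4
```

servo_tool(motion=[{"travel":[0,0,0.004],"rot":[0,0,0],"hand":0},{"travel":[0,0,0],"rot":[0,0,0],"hand":0}])

```text
clock: 13.05
position: [566.1, 63.1, 157.4]
ee_rot: [0.999, -0.043, 0.001, -0.0]
contact_force: [-2.8, 0.3, 3.6]
gripper_width: 25.5
grasp_force: 61.2
```

servo_tool(motion=[{"travel":[0,0,-0.002],"rot":[0,0,0],"hand":0.4},{"travel":[0,0,0],"rot":[0,0,0],"hand":0.5},{"travel":[0,0,0],"rot":[0,0,0],"hand":0.6},{"travel":[0,0,0],"rot":[0,0,0],"hand":0.6},{"travel":[0,0,-0.04],"rot":[0,0,0],"hand":0.6},{"travel":[0,0,-0.1],"rot":[0,0,0],"hand":0.6},{"travel":[0,0,-0.12],"rot":[0,0,0],"hand":0.6},{"travel":[0,0,-0.1],"rot":[0,0,0],"hand":0.4},{"travel":[-0.1,0,0],"rot":[0,0,0],"hand":0.2},{"travel":[-0.12,0,0],"rot":[0,0,0],"hand":0}])

```text
clock: 13.88
position: [512.6, 68.1, 248.6]
ee_rot: [0.999, -0.044, 0.002, -0.001]
contact_force: [-0.2, 0.2, -0.9]
gripper_width: 15.3
grasp_force: 0.0
```

servo_tool(motion=[{"travel":[-0.12,0,0],"rot":[0,0,0],"hand":0},{"travel":[-0.1,0,0],"rot":[0,0,0],"hand":0},{"travel":[0,0,0],"rot":[0,0,0],"hand":0},{"travel":[0,0,0],"rot":[0,0,0],"hand":0}])

```text
clock: 14.22
position: [455.7, 72.6, 248.0]
ee_rot: [0.999, -0.043, 0.001, -0.001]
contact_force: [0.2, 0.5, 0.5]
gripper_width: 0.2
grasp_force: 0.0
```

```bash
python3 go.py 490 70 122 -5; python3 -c "
from h import *
im,d=grab('top','3'); im2,d2=grab('scene','3')
a=cv2.resize(im[150:225,130:230],None,fx=4,fy=4,interpolation=2); b=cv2.resize(im2[180:255,270:370],None,fx=4,fy=4,interpolation=2)
cv2.imwrite('pics/c4.png',np.hstack([a,b])[:,:,::-1])"
```

```text
t 14.22 pos [455.7  72.6 248. ] yaw -4.87 tilt 0.15 j [ 0.51  0.09 -0.35  0.   -1.13  0.97] F [0.2 0.5 0.5] w 0.2 g 0.0
travel now-axes [ 0.1362 -0.0008  0.5043] target-axes [ 0.1374 -0.0017  0.5039] rot [-0.0002 -0.0004  0.0003] mm 130.6
```

View pics/c4.png

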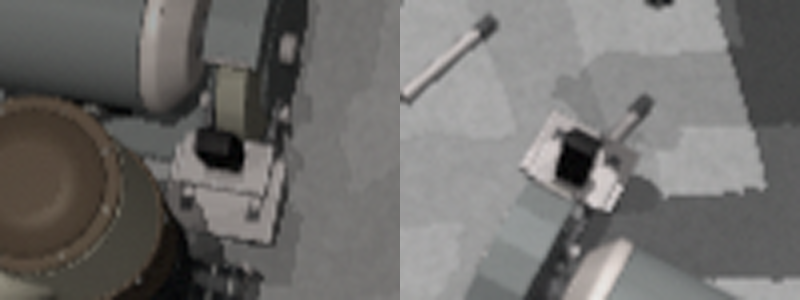

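The gauge stands upright by itself on the right rest: grip at left half (220,148) and right half (578,155). I'll go down in front of the plate with the fingers shut.

servo_tool(motion=[{"travel":[0.06,0,0],"rot":[0,0,0.0003],"hand":0},{"travel":[0.06,0,0.04],"rot":[0,0,0],"hand":0},{"travel":[0.016,0,0.1],"rot":[0,0,0],"hand":0},{"travel":[0,0,0.12],"rot":[0,0,0],"hand":0},{"travel":[0,0,0.12],"rot":[0,0,0],"hand":0},{"travel":[0,0,0.08],"rot":[0,0,0],"hand":0},{"travel":[0,0,0.046],"rot":[0,0,0],"hand":0},{"travel":[0,0,0],"rot":[0,0,0],"hand":0},{"travel":[0,0,0],"rot":[0,0,0],"hand":0},{"travel":[0,0,0],"rot":[0,0,0],"hand":0}])

```text
clock: 15.15
position: [491.4, 69.7, 120.8]
ee_rot: [0.999, -0.044, 0.001, -0.0]
contact_force: [-0.4, 0.4, -0.9]
gripper_width: 0.2
grasp_force: 0.0
```

```bash
python3 go.py 503 68 121 -5
```

```text
t 15.15 pos [491.4  69.7 120.8] yaw -5.07 tilt 0.09 j [ 0.47  0.28 -0.46  0.   -0.83  1.01] F [-0.4  0.4 -0.9] w 0.2 g 0.0
travel now-axes [ 0.0469  0.0029 -0.0008] target-axes [ 0.0469  0.0029 -0.0009] rot [-0.0001 -0.0002 -0.0002] mm 11.8
```

servo_tool(motion=[{"travel":[0.02,0,0],"rot":[0,0,0],"hand":0},{"travel":[0.012,0,0],"rot":[0,0,0],"hand":0},{"travel":[0.008,0,0],"rot":[0,0,0],"hand":0},{"travel":[0.004,0,0],"rot":[0,0,0],"hand":0},{"travel":[0.004,0,0],"rot":[0,0,0],"hand":0},{"travel":[0,0,0],"rot":[0,0,0],"hand":0}])

```text
clock: 15.65
position: [502.2, 68.5, 120.2]
ee_rot: [0.999, -0.044, 0.0, -0.0]
contact_force: [-0.4, 0.8, -0.1]
gripper_width: -0.4
grasp_force: 0.0
```

servo_tool(motion=[{"travel":[0.004,0,0],"rot":[0,0,0],"hand":0},{"travel":[0.004,0,0],"rot":[0,0,0],"hand":0},{"travel":[0,0,0],"rot":[0,0,0],"hand":0}])

```text
clock: 15.9
position: [504.1, 68.3, 120.1]
ee_rot: [0.999, -0.044, 0.0, 0.0]
contact_force: [-0.4, -1.2, -0.3]
gripper_width: 0.1
grasp_force: 0.0
```

servo_tool(motion=[{"travel":[0.004,0,0],"rot":[0,0,0],"hand":0},{"travel":[0.004,0,0],"rot":[0,0,0],"hand":0},{"travel":[0,0,0],"rot":[0,0,0],"hand":0}])

```text
clock: 16.15
position: [505.7, 68.1, 120.0]
ee_rot: [0.999, -0.044, -0.0, 0.0]
contact_force: [-1.8, 1.2, 0.4]
gripper_width: 0.3
grasp_force: 0.6
```

Contact is starting. I'll keep pushing by millimetres.

servo_tool(motion=[{"travel":[0.004,0,0],"rot":[0,0,0],"hand":0},{"travel":[0.004,0,0],"rot":[0,0,0],"hand":0},{"travel":[0,0,0],"rot":[0,0,0],"hand":0}])

```text
clock: 16.4
position: [506.0, 67.9, 119.9]
ee_rot: [0.999, -0.044, -0.002, 0.0]
contact_force: [-7.3, 2.5, 3.8]
gripper_width: 0.2
grasp_force: 3.4
```

servo_tool(motion=[{"travel":[0.004,0,0],"rot":[0,0,0],"hand":0},{"travel":[0,0,0],"rot":[0,0,0],"hand":0}])

```text
clock: 16.57
position: [506.4, 67.8, 119.8]
ee_rot: [0.999, -0.044, -0.003, 0.0]
contact_force: [-8.9, 4.0, 5.9]
gripper_width: -0.1
grasp_force: 4.2
```

servo_tool(motion=[{"travel":[0.004,0,0],"rot":[0,0,0],"hand":0},{"travel":[0,0,0],"rot":[0,0,0],"hand":0}])

```text
clock: 16.73
position: [507.1, 67.8, 119.9]
ee_rot: [0.999, -0.044, -0.003, 0.0]
contact_force: [-8.7, 4.7, 6.0]
gripper_width: 0.0
grasp_force: 4.7
```

servo_tool(motion=[{"travel":[0.004,0,0],"rot":[0,0,0],"hand":0},{"travel":[0,0,0],"rot":[0,0,0],"hand":0}])

```text
clock: 16.9
position: [508.0, 67.7, 119.8]
ee_rot: [0.999, -0.044, -0.003, 0.0]
contact_force: [-9.0, 4.0, 6.3]
gripper_width: 0.2
grasp_force: 4.8
```

servo_tool(motion=[{"travel":[0.004,0,0],"rot":[0,0,0],"hand":0},{"travel":[0,0,0],"rot":[0,0,0],"hand":0}])

```text
clock: 17.07
position: [509.0, 67.6, 119.8]
ee_rot: [0.999, -0.044, -0.003, 0.0]
contact_force: [-9.5, 4.1, 6.2]
gripper_width: -0.3
grasp_force: 4.8
```

servo_tool(motion=[{"travel":[0.004,0,0],"rot":[0,0,0],"hand":0},{"travel":[0,0,0],"rot":[0,0,0],"hand":0}])

```text
clock: 17.23
position: [510.0, 67.5, 119.9]
ee_rot: [0.999, -0.044, -0.003, 0.0]
contact_force: [-10.0, 4.8, 7.2]
gripper_width: 0.0
grasp_force: 4.8
```

servo_tool(motion=[{"travel":[0.004,0,0],"rot":[0,0,0],"hand":0},{"travel":[0,0,0],"rot":[0,0,0],"hand":0}])

```text
clock: 17.4
position: [510.4, 67.4, 119.8]
ee_rot: [0.999, -0.044, -0.004, 0.001]
contact_force: [-11.3, 4.8, 8.0]
gripper_width: -0.0
grasp_force: 5.7
```

servo_tool(motion=[{"travel":[0.004,0,0],"rot":[0,0,0],"hand":0},{"travel":[0,0,0],"rot":[0,0,0],"hand":0}])

```text
clock: 17.57
position: [510.4, 67.3, 119.7]
ee_rot: [0.999, -0.045, -0.005, 0.001]
contact_force: [-13.2, 5.6, 9.8]
gripper_width: 0.1
grasp_force: 7.0
```

servo_tool(motion=[{"travel":[0.004,0,0],"rot":[0,0,0],"hand":0},{"travel":[0,0,0],"rot":[0,0,0],"hand":0}])

```text
clock: 17.73
position: [510.4, 67.2, 119.6]
ee_rot: [0.999, -0.045, -0.006, 0.001]
contact_force: [-16.0, 7.3, 12.0]
gripper_width: -0.4
grasp_force: 8.3
```

The rest stopped at x 510.4 while the force climbed to 16 N, so the blade is nipped. I'll back off and look.

servo_tool(motion=[{"travel":[-0.012,0,0],"rot":[0,0,0],"hand":0},{"travel":[-0.04,0,0],"rot":[0,0,0],"hand":0},{"travel":[-0.08,0,0],"rot":[0,0,0],"hand":0},{"travel":[-0.1,0,-0.04],"rot":[0,0,0],"hand":0},{"travel":[-0.04,0,-0.12],"rot":[0,0,0],"hand":0.1},{"travel":[0,0,-0.15],"rot":[0,0,0],"hand":0.3},{"travel":[0,0,-0.15],"rot":[0,0,0],"hand":0.6},{"travel":[0,0,-0.05],"rot":[0,0,0],"hand":0.7},{"travel":[0,0,0],"rot":[0,0,0],"hand":0.7},{"travel":[0,0,0],"rot":[0,0,0],"hand":0.7}])

```text
clock: 18.57
position: [448.1, 73.4, 248.1]
ee_rot: [0.999, -0.044, 0.001, -0.001]
contact_force: [-0.2, 0.1, 0.0]
gripper_width: 59.6
grasp_force: 0.0
```

```bash
python3 go.py 567.5 63.1 250 -5; python3 -c "
from h import *
im,d=grab('top','4'); im2,d2=grab('scene','4')
a=cv2.resize(im[150:225,130:230],None,fx=4,fy=4,interpolation=2); b=cv2.resize(im2[180:255,270:370],None,fx=4,fy=4,interpolation=2)
cv2.imwrite('pics/c5.png',np.hstack([a,b])[:,:,::-1])
P=cloud('top',d); v,u=np.mgrid[:384,:512]
for t in '34':
  im=cv2.imread(f'pics/top_{t}.png'); P=cloud('top',np.load(f'pics/top_{t}.npy'))
  m=(u>165)&(u<208)&(v>170)&(v<205)&(P[...,2]>188)&(P[...,2]<206)&(P[...,0]<600)
  q=P[m&(im.max(-1)<70)]; print(t,len(q),cv2.minAreaRect(q[:,:2].astype('f4')),np.median(q,0))
"
```

```text
t 18.57 pos [448.1  73.4 248.1] yaw -5.07 tilt 0.15 j [ 0.52  0.07 -0.36 -0.   -1.13  0.96] F [-0.2  0.1  0. ] w 59.6 g 0.0
travel now-axes [ 0.4793 -0.0013 -0.0069] target-axes [ 0.4792 -0.0007 -0.0078] rot [-0.0003 -0.0003 -0.0002] mm 119.8
3 66 ((566.339599609375, 62.30918884277344), (25.150047302246094, 18.612628936767578), 85.03086853027344) [565.19193957  61.51998125 197.42893946]
4 66 ((566.3809204101562, 62.493621826171875), (26.15977668762207, 16.726259231567383), 82.62419128417969) [566.47351382  62.23707477 197.22831833]
```

View pics/c5.png

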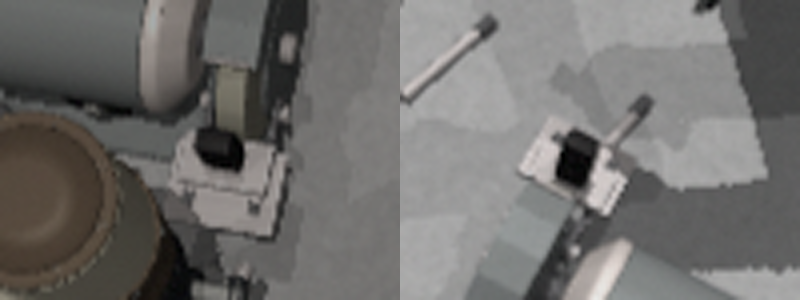

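The gauge still stands, grip at left half (220,148), and the plate has moved up under it. I'll take hold of it again.

servo_tool(motion=[{"travel":[0.1,0,0],"rot":[0,0,0],"hand":0.7},{"travel":[0.12,0,0],"rot":[0,0,0],"hand":0.7},{"travel":[0.12,0,0],"rot":[0,0,0],"hand":0.7},{"travel":[0.1,0,0],"rot":[0,0,0],"hand":0.7},{"travel":[0.037,0,0],"rot":[0,0,0],"hand":0.7},{"travel":[0,0,0],"rot":[0,0,0],"hand":0.7},{"travel":[0,0,0],"rot":[0,0,0],"hand":0.7},{"travel":[0,0,0],"rot":[0,0,0],"hand":0.7}])

```text
clock: 19.33
position: [565.6, 62.6, 246.8]
ee_rot: [0.999, -0.044, -0.001, 0.0]
contact_force: [0.4, 0.1, -0.6]
gripper_width: 59.8
grasp_force: 0.0
```

```bash
python3 go.py 567 63 158 -5
```

```text
t 19.33 pos [565.6  62.6 246.8] yaw -5.05 tilt 0.12 j [ 0.39  0.28 -0.11 -0.   -1.19  1.09] F [ 0.4  0.1 -0.6] w 59.8 g 0.0
travel now-axes [ 0.006  -0.0025  0.3553] target-axes [ 0.0053 -0.0022  0.3553] rot [ 0.0001  0.0003 -0.0001] mm 88.8
```

servo_tool(motion=[{"travel":[0.004,-0.002,0.06],"rot":[0,0,0],"hand":0.7},{"travel":[0,0,0.1],"rot":[0,0,0],"hand":0.7},{"travel":[0,0,0.1],"rot":[0,0,0],"hand":0.7},{"travel":[0,0,0.06],"rot":[0,0,0],"hand":0.7},{"travel":[0,0,0.035],"rot":[0,0,0],"hand":0.7},{"travel":[0,0,0],"rot":[0,0,0],"hand":0.7},{"travel":[0,0,0],"rot":[0,0,0],"hand":0.7},{"travel":[0,0,0],"rot":[0,0,0],"hand":0.7}])

```text
clock: 20.0
position: [568.6, 63.4, 160.4]
ee_rot: [0.999, -0.044, 0.001, -0.0]
contact_force: [-0.0, 0.2, 0.5]
gripper_width: 59.7
grasp_force: 0.0
```

```bash
python3 go.py 567 63 158 -5
```

```text
t 20.0 pos [568.6  63.4 160.4] yaw -5.02 tilt 0.17 j [ 0.39  0.35 -0.23  0.   -0.98  1.09] F [-0.   0.2  0.5] w 59.7 g 0.0
travel now-axes [-0.0064  0.0023  0.0097] target-axes [-0.0064  0.0023  0.0097] rot [-0.0001 -0.0004 -0.0001] mm 3.0
```

servo_tool(motion=[{"travel":[-0.005,0.0015,0.009],"rot":[0,0,0],"hand":0.5},{"travel":[0,0,0],"rot":[0,0,0],"hand":0.4},{"travel":[0,0,0],"rot":[0,0,0],"hand":0.32},{"travel":[0,0,0],"rot":[0,0,0],"hand":0.2},{"travel":[0,0,0],"rot":[0,0,0],"hand":0},{"travel":[0,0,0],"rot":[0,0,0],"hand":0},{"travel":[0,0,0],"rot":[0,0,0],"hand":0}])

```text
clock: 20.58
position: [566.9, 62.9, 157.2]
ee_rot: [0.999, -0.044, 0.0, -0.0]
contact_force: [-1.5, 0.7, 4.3]
gripper_width: 25.5
grasp_force: 59.8
```

```bash
python3 go.py
```

```text
t 20.58 pos [566.9  62.9 157.2] yaw -5.05 tilt 0.04 j [ 0.39  0.36 -0.23  0.   -0.98  1.09] F [-1.5  0.7  4.3] w 25.5 g 59.8
```

servo_tool(motion=[{"travel":[0,0,-0.012],"rot":[0,0,0],"hand":0},{"travel":[0,0,-0.016],"rot":[0,0,0],"hand":0},{"travel":[0,0,-0.016],"rot":[0,0,0],"hand":0},{"travel":[0,0,-0.016],"rot":[0,0,0],"hand":0},{"travel":[0,0,-0.016],"rot":[0,0,0],"hand":0}])

```text
clock: 21.0
position: [566.7, 62.8, 175.0]
ee_rot: [0.999, -0.044, -0.0, 0.0]
contact_force: [5.3, 0.1, -10.1]
gripper_width: 25.2
grasp_force: 59.4
```

servo_tool(motion=[{"travel":[0,0,-0.016],"rot":[0,0,0],"hand":0},{"travel":[0,0,-0.02],"rot":[0,0,0],"hand":0},{"travel":[0,0,-0.02],"rot":[0,0,0],"hand":0},{"travel":[0,0,-0.02],"rot":[0,0,0],"hand":0},{"travel":[0,0,-0.02],"rot":[0,0,0],"hand":0},{"travel":[0,0,-0.02],"rot":[0,0,0],"hand":0},{"travel":[0,0,-0.02],"rot":[0,0,0],"hand":0},{"travel":[0,0,-0.02],"rot":[0,0,0],"hand":0},{"travel":[0,0,-0.02],"rot":[0,0,0],"hand":0},{"travel":[0,0,-0.03],"rot":[0,0,0],"hand":0}])

```text
clock: 21.83
position: [566.0, 62.7, 227.9]
ee_rot: [0.999, -0.044, -0.001, 0.0]
contact_force: [-0.3, -0.2, -2.5]
gripper_width: 25.3
grasp_force: 60.0
```

```bash
python3 go.py
```

```text
t 21.83 pos [566.   62.7 227.9] yaw -5.06 tilt 0.08 j [ 0.39  0.29 -0.14 -0.   -1.14  1.09] F [-0.3 -0.2 -2.5] w 25.3 g 60.0
```

servo_tool(motion=[{"travel":[-0.06,0,-0.04],"rot":[0,0,0],"hand":0},{"travel":[-0.12,0,-0.08],"rot":[0,0,0],"hand":0},{"travel":[-0.1,0,-0.1],"rot":[0,0,0],"hand":0},{"travel":[0,0.06,-0.1],"rot":[0,0,0],"hand":0},{"travel":[0,0.1,-0.1],"rot":[0,0,0],"hand":0},{"travel":[0,0.14,-0.03],"rot":[0,0,0],"hand":0},{"travel":[0,0.14,0],"rot":[0,0,0],"hand":0},{"travel":[0,0.14,0],"rot":[0,0,0],"hand":0},{"travel":[0,0.14,0],"rot":[0,0,0],"hand":0},{"travel":[0,0.14,0],"rot":[0,0,0],"hand":0}])

```text
clock: 22.67
position: [476.9, -146.6, 340.9]
ee_rot: [0.999, -0.044, 0.0, -0.0]
contact_force: [0.2, 0.7, -3.1]
gripper_width: 25.3
grasp_force: 60.3
```

```bash
python3 go.py 475 -463.5 335 8.6; python3 -c "
from h import *
im,d=grab('top','5')
b=cv2.resize(im[145:220,80:215],(800,444),interpolation=cv2.INTER_CUBIC)
cv2.imwrite('pics/c6.png',b[:,:,::-1])"
sed -e "s/pics\/top_0/pics\/top_5/g" m.py > mm.py; sed 's/from m import/from mm import/' m2.py > mm2.py; python3 mm2.py
```

```text
t 22.67 pos [ 476.9 -146.6  340.9] yaw -5.03 tilt 0.04 j [ 0.03  0.1  -0.1  -0.   -1.37  1.46] F [ 0.2  0.7 -3.1] w 25.3 g 60.3
travel now-axes [0.1035 1.2633 0.0237] target-axes [-0.1971  1.2521  0.0237] rot [-0.     -0.0001 -0.0379] mm 316.9
105 L [572.8 314.5] [84.5 68.3] 85.51Traceback (most recent call last):
  File "mm2.py", line 10, in <module>
    c=cv2.convexHull(max(cv2.findContours(th,0,2)[0],key=cv2.contourArea))
                     ~~~^^^^^^^^^^^^^^^^^^^^^^^^^^^^^^^^^^^^^^^^^^^^^^^^^
ValueError: max() iterable argument is empty
```

View pics/c6.png

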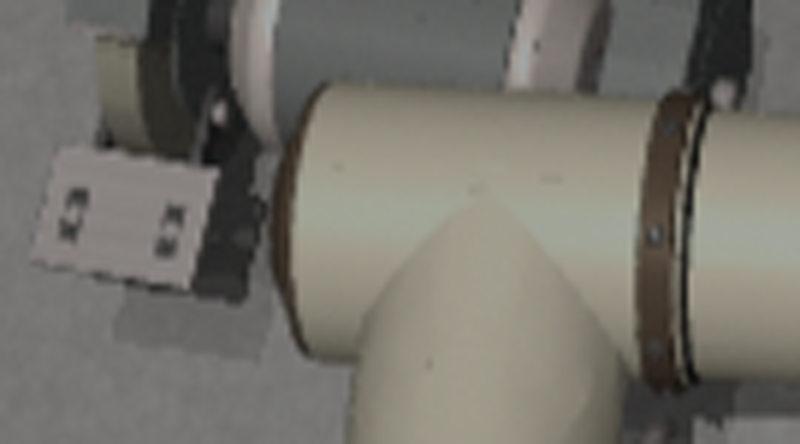

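The arm hides the right rest here at (500,230). The left rest is unmoved at (125,215). I'll carry on to the rail and check the right rest from there.

servo_tool(motion=[{"travel":[0,0.04,0],"rot":[0,0,-0.019],"hand":0},{"travel":[0,0.04,0],"rot":[0,0,-0.019],"hand":0},{"travel":[-0.03,0.14,0],"rot":[0,0,0],"hand":0},{"travel":[-0.03,0.15,0],"rot":[0,0,0],"hand":0},{"travel":[-0.03,0.15,0],"rot":[0,0,0],"hand":0},{"travel":[-0.03,0.15,0],"rot":[0,0,0],"hand":0},{"travel":[-0.03,0.15,0],"rot":[0,0,0],"hand":0},{"travel":[-0.02,0.15,0],"rot":[0,0,0],"hand":0},{"travel":[0,0.12,0],"rot":[0,0,0],"hand":0},{"travel":[0,0.08,0],"rot":[0,0,0],"hand":0}])

```text
clock: 23.55
position: [475.4, -443.5, 339.7]
ee_rot: [0.997, 0.074, -0.001, -0.0]
contact_force: [0.3, -0.2, -3.2]
gripper_width: 25.5
grasp_force: 61.1
```

servo_tool(motion=[{"travel":[0,0,0],"rot":[0,0,0],"hand":0},{"travel":[0,0,0],"rot":[0,0,0],"hand":0}])

```text
clock: 23.72
position: [475.7, -441.6, 339.1]
ee_rot: [0.997, 0.074, -0.001, -0.001]
contact_force: [-0.4, 0.3, -2.7]
gripper_width: 25.3
grasp_force: 61.1
```

```bash
python3 go.py 555.9 -451.3 330 8.6; python3 -c "
from h import *
grab('top','6')"
sed -e "s/pics\/top_0/pics\/top_6/g" m.py > mm.py;  python3 mm2.py
```

```text
t 23.72 pos [ 475.7 -441.6  339.1] yaw 8.51 tilt 0.13 j [-0.5   0.38  0.27 -0.   -1.46  2.22] F [-0.4  0.3 -2.7] w 25.3 g 61.1
travel now-axes [0.3117 0.086  0.0357] target-axes [0.3115 0.0865 0.0363] rot [-0.0002  0.0002 -0.0002] mm 81.3
105 L [572.8 314.4] [84.6 68.3] 85.51
105 R [550.6  65.4] [84.7 63.1] 85.6
112 L [574.1 314.8] [84.5 64.2] 83.69
112 R [550.2  64.4] [82.2 62. ] 84.52
118 L [574.2 313.5] [81.8 61.5] 84.78
118 R [550.6  64.1] [81.2 60.4] 85.02
```

The right plate has moved 4.4 mm in, matching the push, and has stayed there. Now I'll hang the gauge up.

servo_tool(motion=[{"travel":[0,0.05,0],"rot":[0,0,0],"hand":0},{"travel":[0.05,0.037,0],"rot":[0,0,0],"hand":0},{"travel":[0.08,0,0],"rot":[0,0,0],"hand":0},{"travel":[0.08,0,0],"rot":[0,0,0],"hand":0},{"travel":[0.07,0,0],"rot":[0,0,0],"hand":0},{"travel":[0.032,0,0],"rot":[0,0,0],"hand":0},{"travel":[0,0,0],"rot":[0,0,0],"hand":0},{"travel":[0,0,0],"rot":[0,0,0],"hand":0},{"travel":[0,0,0],"rot":[0,0,0],"hand":0}])

```text
clock: 24.52
position: [555.9, -450.4, 340.3]
ee_rot: [0.997, 0.075, -0.0, 0.0]
contact_force: [0.8, 0.4, -2.9]
gripper_width: 25.2
grasp_force: 61.2
```

```bash
python3 go.py 555.7 -451.6 305 8.6
```

```text
t 24.52 pos [ 555.9 -450.4  340.3] yaw 8.63 tilt 0.02 j [-0.46  0.51  0.47  0.   -1.53  2.18] F [ 0.8  0.4 -2.9] w 25.2 g 61.2
travel now-axes [-0.0013  0.0046  0.1413] target-axes [-0.0013  0.0047  0.1413] rot [0.     0.     0.0001] mm 35.3
```

servo_tool(motion=[{"travel":[0,0.0045,0.03],"rot":[0,0,0],"hand":0},{"travel":[0,0,0.055],"rot":[0,0,0],"hand":0},{"travel":[0,0,0.055],"rot":[0,0,0],"hand":0},{"travel":[0,0,0],"rot":[0,0,0],"hand":0},{"travel":[0,0,0],"rot":[0,0,0],"hand":0}])

```text
clock: 24.93
position: [555.7, -452.0, 303.7]
ee_rot: [0.997, 0.075, -0.001, -0.001]
contact_force: [-0.3, 0.6, -2.5]
gripper_width: 25.4
grasp_force: 61.0
```

```bash
python3 go.py 555.7 -451.6 243 8.6
```

```text
t 24.93 pos [ 555.7 -452.   303.7] yaw 8.58 tilt 0.14 j [-0.46  0.52  0.4   0.   -1.46  2.18] F [-0.3  0.6 -2.5] w 25.4 g 61.0
travel now-axes [ 0.0007 -0.0012  0.243 ] target-axes [ 2.00e-04 -1.50e-03  2.43e-01] rot [-0.0002  0.0003 -0.0001] mm 60.7
```

servo_tool(motion=[{"travel":[0,-0.001,0.03],"rot":[0,0,0],"hand":0},{"travel":[0,0,0.05],"rot":[0,0,0],"hand":0},{"travel":[0,0,0.05],"rot":[0,0,0],"hand":0},{"travel":[0,0,0.05],"rot":[0,0,0],"hand":0},{"travel":[0,0,0.04],"rot":[0,0,0],"hand":0},{"travel":[0,0,0.015],"rot":[0,0,0],"hand":0},{"travel":[0,0,0],"rot":[0,0,0],"hand":0},{"travel":[0,0,0.006],"rot":[0,0,0],"hand":0},{"travel":[0,0,0.004],"rot":[0,0,0],"hand":0},{"travel":[0,0,0],"rot":[0,0,0],"hand":0}])

```text
clock: 25.77
position: [557.0, -451.8, 244.0]
ee_rot: [0.997, 0.075, 0.001, 0.0]
contact_force: [-0.4, -0.0, -2.9]
gripper_width: 25.2
grasp_force: 61.2
```

servo_tool(motion=[{"travel":[-0.003,0,0.006],"rot":[0,0,0],"hand":0},{"travel":[0,0,0.004],"rot":[0,0,0],"hand":0},{"travel":[0,0,0],"rot":[0,0,0],"hand":0},{"travel":[0,0,0],"rot":[0,0,0],"hand":0}])

```text
clock: 26.1
position: [556.0, -451.7, 240.8]
ee_rot: [0.997, 0.075, -0.0, 0.0]
contact_force: [0.3, -0.1, -3.5]
gripper_width: 25.3
grasp_force: 61.2
```

servo_tool(motion=[{"travel":[0,0,0.004],"rot":[0,0,0],"hand":0},{"travel":[0,0,0],"rot":[0,0,0],"hand":0}])

```text
clock: 26.27
position: [556.2, -451.8, 240.3]
ee_rot: [0.997, 0.075, 0.0, 0.0]
contact_force: [-0.6, 0.6, -1.6]
gripper_width: 25.3
grasp_force: 61.4
```

servo_tool(motion=[{"travel":[0,0,0.003],"rot":[0,0,0],"hand":0},{"travel":[0,0,0],"rot":[0,0,0],"hand":0}])

```text
clock: 26.43
position: [556.1, -451.8, 240.3]
ee_rot: [0.997, 0.075, 0.0, 0.001]
contact_force: [-0.5, 1.0, 1.2]
gripper_width: 24.8
grasp_force: 61.9
```

The foot rests on the pegs at the same height as before. I'll open and withdraw upwards.

servo_tool(motion=[{"travel":[0,0,0],"rot":[0,0,0],"hand":0.4},{"travel":[0,0,0],"rot":[0,0,0],"hand":0.5},{"travel":[0,0,0],"rot":[0,0,0],"hand":0.6},{"travel":[0,0,0],"rot":[0,0,0],"hand":0.7},{"travel":[0,0,-0.04],"rot":[0,0,0],"hand":0.7},{"travel":[0,0,-0.1],"rot":[0,0,0],"hand":0.7},{"travel":[0,0,-0.14],"rot":[0,0,0],"hand":0.7},{"travel":[0,0,-0.12],"rot":[0,0,0],"hand":0.7},{"travel":[-0.12,0,0],"rot":[0,0,0],"hand":0.7},{"travel":[-0.15,0,0],"rot":[0,0,0],"hand":0.7}])

```text
clock: 27.27
position: [491.3, -461.9, 341.5]
ee_rot: [0.997, 0.077, 0.002, 0.002]
contact_force: [0.5, 0.4, -0.3]
gripper_width: 59.5
grasp_force: 0.0
```

servo_tool(motion=[{"travel":[-0.15,-0.1,0],"rot":[0,0,0],"hand":0.7},{"travel":[0,-0.15,0],"rot":[0,0,0],"hand":0.7},{"travel":[0,-0.15,0],"rot":[0,0,0],"hand":0.7},{"travel":[0,-0.15,0],"rot":[0,0,0],"hand":0.7},{"travel":[0,-0.15,0],"rot":[0,0,0],"hand":0.7},{"travel":[0,-0.15,0],"rot":[0,0,0],"hand":0.7},{"travel":[0,-0.1,0],"rot":[0,0,0],"hand":0.7},{"travel":[0,0,0],"rot":[0,0,0],"hand":0.7},{"travel":[0,0,0],"rot":[0,0,0],"hand":0.7},{"travel":[0,0,0],"rot":[0,0,0],"hand":0.7}])

```text
clock: 28.1
position: [420.1, -234.3, 339.9]
ee_rot: [0.997, 0.075, 0.001, 0.0]
contact_force: [-0.1, -0.1, -1.1]
gripper_width: 59.7
grasp_force: 0.0
```

```bash
python3 go.py; python3 -c "
from h import *
im,d=grab('top','7')
cv2.imwrite('pics/c7.png',cv2.resize(im[110:280,80:430],(800,389),interpolation=cv2.INTER_CUBIC)[:,:,::-1])"
sed -e "s/pics\/top_0/pics\/top_7/g" m.py > mm.py;  python3 mm2.py | tail -2
```

```text
t 28.1 pos [ 420.1 -234.3  339.9] yaw 8.64 tilt 0.09 j [-0.17  0.07 -0.14  0.   -1.36  1.89] F [-0.1 -0.1 -1.1] w 59.7 g 0.0
118 L [574.3 313.2] [81.1 60.6] 84.87
118 R [553.3  97.3] [14.5 60. ] 85.01
```

View pics/c7.png

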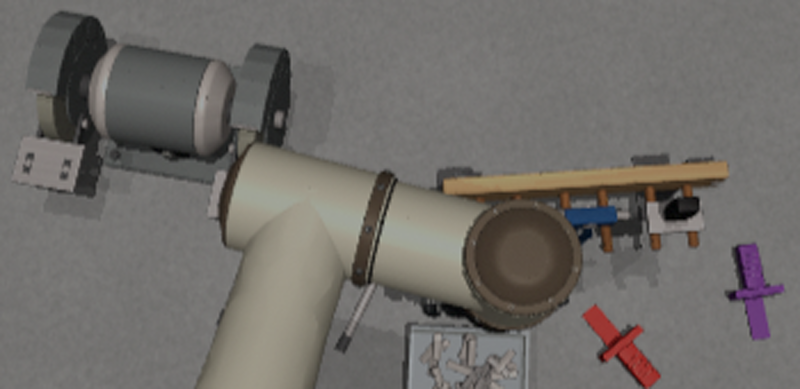

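The gauge hangs on its own pegs at (680,212), the pliers and look-alikes are undisturbed, and the gripper is clear of everything. Handing in.

```bash
python3 -c "
from bench import job_done
print(job_done())"
```

```text
the job is handed in; nothing more can be done
None
```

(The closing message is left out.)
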